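# Take the tab-locked filter cover off the vacuum unit

## Robot

A 6-joint arm with a two-finger parallel gripper is mounted at the origin on a cart in front of the work surface, level with it; the furniture and walls round the work are solid. World frame = base frame: x ahead of the robot, y to its left, z up, the work surface at z = 0. Lengths are in m, angles in rad, forces in N, time in s.
With the tool pointing down it reaches from about 0.25 to 0.775 m from the base axis. Payload 4 kg.
Tool frame: the origin (TCP) lies midway between the tips of the shut fingers; the grasp point (between the pads) lies 19 mm behind it; z points along the fingers, y is the direction in which the jaws open and shut (so a half turn about z gives the same grasp; the last joint's range is limited). The gripper opens to 94 mm and grips with 3 to 60 N. Pads are 16 mm wide; open, the fingers measure 119 mm over their backs; the gripper's body (75 mm by 177 mm) begins 78 mm behind the grasp point.
Start: joints at [1.06, 0.087, 1.371, -0, 1.684, -0.103], TCP at [0.218, 0.505, 0.206] pointing down, gripper open.
Joint ranges: [-3.1, 3.1], [-0.76, 2.03], [0.27, 2.55], [-1.08, 4.22], [0.17, 2.65], [-2.57, 2.57]. Speed limits (rad/s): [2.79, 2.79, 3.14, 3.14, 3.14, 3.14].

## Interface

Orientations are given as [roll, pitch, yaw] about the fixed x, y, z axes, in that order (R = Rz(yaw) Ry(pitch) Rx(roll)).
In Python, from bench import get_obs, snapshot, ticket gives the robot as it stands.
- The arm moves only by the shell command python3 -m creep 'ROWS' [OPENING]. ROWS is JSON, a list that holds one entry, the list of rows, each a list of 4 numbers: the shift along the tool's x, y, z in mm, then the turn about the tool's z in degrees. A call has 1 to 8 rows; each row shifts and turns the commanded pose from where the row before left it, along the tool's axes as they then stand; what a row does not reach is not made up. A row lasts 1/8 s, in which the tool goes at most 62.5 mm and 10.7 degrees, less where a joint would pass 70% of its speed; a pose out of reach is approached as far as the arm can. A call with a gripper value outside its range is refused whole. OPENING is the opening, from 0 (shut) to 1 (fully open), set as the call begins (- or left out, the last holds). The fingers move at their own pace and stop on an object; the grip force is fixed at half the most. Time passes only in rows, so rows that do not move let the fingers close. It gives the time, the measured TCP pose, the force and the opening at its end, in the units of the state.
- get_obs(): the state, without advancing time (a new reading comes with each control period).
- snapshot(name): name is "scene" or "top"; returns a dict with "color" (384x512x3 uint8, red, green, blue), "depth" (384x512 float32, m along the optical axis (not along the pixel's ray), 0 where there is no reading), "fx", "fy", "cx", "cy" (pixels), "extrinsics" (4x4, takes a point from world to camera coordinates). Camera axes: x right, y down, z forward; pixel columns grow to the right and rows downward; lengths in m; the calibration is good to about 2 mm. A picture is of the moment at which its call begins.
- ticket.close_job(): hands the job in, once; it reports no verdict.
The state is a dict: "time": time; "joint_positions": joint angles; "qvel": joint speeds; "joint_torque": joint torques, N m; "tool_pos": TCP position; "ee_rot": TCP orientation; "wrist_force": force on the tool from outside, world axes, zero at the start; "wrist_torque": the same for the moment, N m; "width": finger opening in m.
Only numpy, scipy, OpenCV 4.12 (cv2) and the standard library are available. Lean on these libraries where they do the work, as an engineer would, in place of code of your own. Each camera call takes 0.05 s, during which the arm holds its last target. There are 200 camera calls.

## Task

Open the filter well of the small desoldering vacuum unit: squeeze the two side tabs of its cover together, keep them squeezed while you turn the cover anticlockwise (seen from above) until it comes up against its stop, and lift it straight off. Stand the cover upright on the white perforated tray and let go of it. Be gentle: the tabs crack if they are crushed, the cover must be neither forced against its lock or stop nor dropped, and the things around are to stay where they are.

Things in the scene. Friction and masses are not known exactly. Their poses are not given: they have to be found in the camera images.
- unit: Vacuum unit, fixed: a box 110 x 130 x 50 mm (x, y, z), black below and grey above, short hose stub on its +x side. Origin at the centre of its underside, z up. The filter cover stands in the round well in the middle of its top, locked at the start, with its axes parallel to the unit's and its underside (cover_foot) 30 mm above the unit's.
- well_mouth (a point): Centre of the mouth of the filter well (44 mm wide, 23 mm deep) in the unit's top. Out of sight in it a keeper ring holds the cover's lugs down. Its stop lies 40 to 80 degrees anticlockwise of the locked position, a different angle each time; the cover lifts off only within 5 degrees of it. Turning takes next to no torque; the stop is rubbery and yields at 7 N m per rad.
- collar_rim (a point): Centre of the top of the aluminium collar round the well: 53 mm inner and 62 mm outer diameter, 12 mm high, with two notches at the unit's +y and -y that hold the tabs' teeth. Keep the fingertips above this height. Pressing the cover on the collar, keeper or stop with 30 N in all damages it (a twist of about 0.45 N m at the stop; 0.2 to 0.3 N m is right).
- cover_grip (a point): Filter cover, loose, black, about 75 g: disc 49 mm across that lies on the unit's top, central hub 28 mm across, and two upright grey spring-loaded tabs at the cover's +y and -y, to be squeezed together. This point is on its vertical axis, half-way up the tabs' free part, 48 mm above its underside; z up, y from tab to tab. It turns with the cover.
- cover_foot (a point): Centre of the underside of the cover: the flat end of its stem (26 mm across, with two lugs along the cover's x, 41 mm over both). The disc's underside is 20 mm, the hub's top 58 mm and the tabs' top 62 mm above it. The cover stands on this end when set down.
- tab_l_face (a point): Middle of the outer face of the +y tab, 48 mm above the cover's underside; moves with the tab. Tab 18 mm wide (x), 4 mm thick, from 34 to 62 mm above the underside. It slides inward (-y) up to 7 mm, against 3 N at first and 8.6 N at the end; the tooth at its foot is free of the notch after 3.5 to 5 mm. A tab cracks at 40 N.
- tab_r_face (a point): The same for the -y tab, which slides to +y. The outer faces are 58 mm apart at rest, 44 mm when both are fully in.
- tray: White perforated component tray, fixed, 78 x 122 x 9 mm (x, y, z), flat on top. Origin at the centre of its underside, z up.
- heatsink: Bystander: black finned heat sink 40 x 40 x 22 mm, loose. Origin at the centre of its underside.
- battery: Bystander: block battery 27 x 50 x 18 mm, loose, lying. Origin at the centre of its underside.
- driver: Bystander: precision screwdriver 18 x 172 x 16 mm, loose, lying along its y. Origin at the centre of its underside.
- microscope: Obstacle, fixed: the stereo microscope. Its head stands about 0.10 to 0.45 m to the robot's left (y) at 0.46 to 0.68 m ahead, hanging from 0.07 to 0.44 m above the bench; the eyepieces are its nearest part (0.46 m ahead, 0.09 to 0.24 m left, 0.28 to 0.40 m up). An arm that starts to the left of it must pass well above it or well in front of it.
Things that resemble listed ones, but are neither listed nor needed, are in the scene too. What is shaped like the part that bears cover_grip but blue is not meant.

How it is judged:
By the outcome, as a careful person would: the job done as asked, in the order asked, and still so for the second after the job is handed in, with the robot touching nothing.
It also fails if it takes over 72 s, if anything falls off the work surface, if the arm or the gripper's body presses on something with over 40 N, if the wrist force passes 120 N, or if a joint passes its speed limit or range.

## Working session

There is one attempt and no reset: what is moved stays moved. The work goes in short steps, Python scripts to look and compute and a shell command to move; the robot and the scene stay as the last step left them, time stands still between calls to the robot, and variables do not carry over. Pictures are saved under pics/ and viewed, on a budget of 10 in all, crops included, one or two more only if the job needs it, and the job is handed in when it is done.

```bash
mkdir -p pics; cat > h.py <<'E'
import numpy as np, cv2
from bench import get_obs, snapshot, ticket
def cloud(s):
    d=s["depth"]; v,u=np.indices(d.shape)
    p=np.stack([(u-s["cx"])/s["fx"]*d,(v-s["cy"])/s["fy"]*d,d],-1)
    E=np.array(s["extrinsics"]); return (p-E[:3,3])@E[:3,:3]
def save(s,n,crop=None,k=1):
    im=s["color"][...,::-1]
    if crop: im=im[crop[1]:crop[3],crop[0]:crop[2]]
    cv2.imwrite("pics/"+n,cv2.resize(im,None,fx=k,fy=k,interpolation=cv2.INTER_CUBIC))
E
python3 - <<'E'
from h import *
a=snapshot("scene");b=snapshot("top")
np.save("pics/a.npy",a,allow_pickle=True);np.save("pics/b.npy",b,allow_pickle=True)
im=np.vstack([a["color"],b["color"]])
save(a,"a1.png",k=1.5);save(b,"b1.png",k=1.5)
for s in(a,b):
    E=np.array(s["extrinsics"]);print(-E[:3,:3].T@E[:3,3],E[:3,:3].round(2).tolist(),s["fx"])
print(get_obs())
E
```

```text
[0.98179789 0.77533834 1.15165179] [[-0.88, 0.47, 0.01], [0.36, 0.7, -0.61], [-0.29, -0.54, -0.79]] 442.7958019135152
[0.3223118  0.07603784 1.15806941] [[-0.02, -1.0, -0.01], [-0.97, 0.02, -0.23], [0.23, 0.0, -0.97]] 390.1168916425721
{'time': 0.1, 'joint_positions': array([ 1.05984209e+00,  8.79078729e-02,  1.37206475e+00, -3.26466759e-05,
        1.68358637e+00, -1.03100697e-01]), 'qvel': array([ 0.00065781, -0.00236598, -0.00257412, -0.00066162,  0.00088589,
       -0.0026343 ]), 'joint_torque': array([ 2.26744603e-03, -3.41250837e+01, -3.03301334e+01,  7.21338345e-02,
        3.03982396e-02, -1.01012370e-04]), 'tool_pos': array([0.21793241, 0.50446089, 0.20442604]), 'ee_rot': array([-3.13963342e+00, -1.70097289e-04,  2.73373530e+00]), 'wrist_force': array([-0.13335201, -0.4709692 , -0.42481743]), 'wrist_torque': array([ 0.03020519,  0.04732105, -0.02634212]), 'width': 0.09416897206784682}
```

View pics/a1.png

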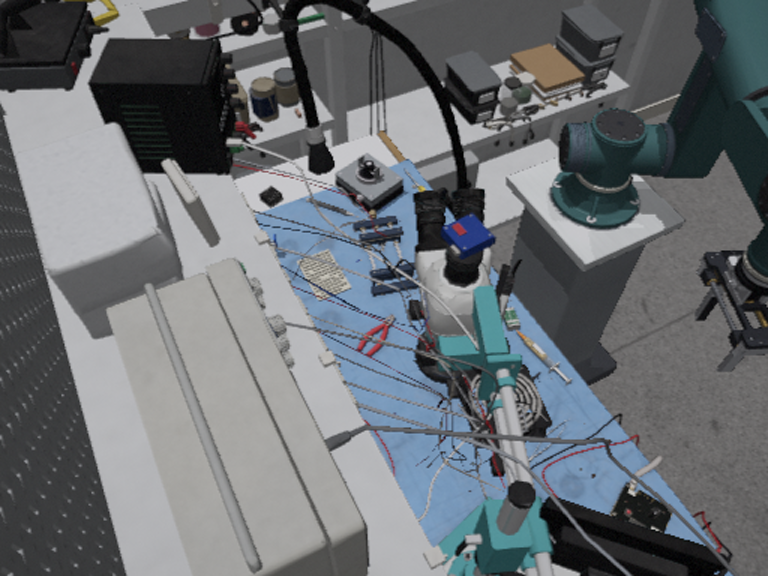

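View pics/b1.png

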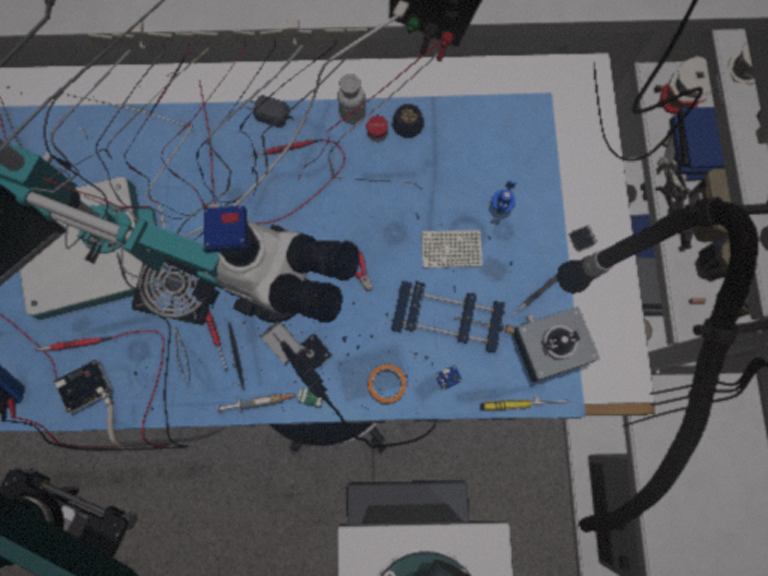

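The top view (1.5x) shows the grey unit with a black cover and grey tabs at (558,343). The blue look-alike is at (503,200), the white perforated tray at (452,248), the screwdriver at (520,404), and a hose nozzle near the unit at (580,270). The black cover in the grey unit fits the description; I'll confirm it in a crop and measure it.

```bash
python3 - <<'E'
from h import *
a=np.load("pics/a.npy",allow_pickle=True).item();b=np.load("pics/b.npy",allow_pickle=True).item()
A=a["color"][85:160,205:295][...,::-1];B=b["color"][160:265,320:420][...,::-1]
cv2.imwrite("pics/c2.png",np.hstack([cv2.resize(A,(400,333),interpolation=2),cv2.resize(B,(396,416),interpolation=2)[:333]]) if 0 else np.hstack([cv2.resize(A,(396,330),interpolation=2),cv2.resize(B[:,:],(400,420),interpolation=2)[90:420]]))
for n,s in(("a",a),("b",b)):
    P=cloud(s)
    m=(s["depth"]>0)&(P[...,0]>.2)&(P[...,0]<.75)&(P[...,1]<0.05)&(P[...,1]>-.6)
    # unit top plane
    u=m&(abs(P[...,2]-.05)<.006)
    k,l,st,c=cv2.connectedComponentsWithStats(u.astype(np.uint8))
    for i in range(1,k):
        if st[i,4]>150: 
            q=P[l==i][:,:2]; r=cv2.minAreaRect((q*1000).astype(np.float32)); print(n,"z50",st[i],r,P[l==i][:,2].mean())
    w=m&(abs(P[...,2]-.009)<.006)&(s["color"].min(-1)>140)
    k,l,st,c=cv2.connectedComponentsWithStats(cv2.morphologyEx(w.astype(np.uint8),cv2.MORPH_CLOSE,np.ones((5,5))))
    for i in range(1,k):
        if st[i,4]>150:
            q=P[(l==i)&w][:,:2]; print(n,"tray",st[i],cv2.minAreaRect((q*1000).astype(np.float32)),np.median(P[(l==i)&w][:,2]))
    t=m&(P[...,2]>.085)&(P[...,2]<.13)&(P[...,1]<-.1)
    k,l,st,c=cv2.connectedComponentsWithStats(t.astype(np.uint8))
    for i in range(1,k):
        if st[i,4]>8: q=P[l==i]; print(n,"hi",st[i],q.min(0).round(3),q.max(0).round(3),q.mean(0).round(3))
    # hose: 
    t=m&(P[...,2]>.13)&(P[...,1]<-.1);q=P[t]
    for y in np.arange(-.55,-.1,.05):
        z=q[abs(q[:,1]-y)<.025]
        if len(z): print(n,"hose y",round(y,2),z.min(0).round(3),z.max(0).round(3))
E
```

```text
a z50 [223 102  46  34 535] ((483.179443359375, -266.499755859375), (118.736572265625, 128.63414001464844), 16.854358673095703) 0.050655091170653456
a tray [198 166  36  34 666] ((685.2971801757812, -82.34400939941406), (122.91411590576172, 78.50035095214844), 89.29334259033203) 0.007422920384657626
a hi [167  56  33  23 316] [ 0.527 -0.593  0.085] [ 0.654 -0.53   0.13 ] [ 0.594 -0.556  0.108]
a hi [218  60  13  15 122] [ 0.435 -0.516  0.085] [ 0.473 -0.476  0.13 ] [ 0.457 -0.486  0.108]
a hi [288  60  10  11  65] [ 0.201 -0.397  0.085] [ 0.241 -0.374  0.129] [ 0.219 -0.382  0.108]
a hi [247  64   1   9   9] [ 0.382 -0.45   0.094] [ 0.389 -0.436  0.126] [ 0.384 -0.444  0.11 ]
a hi [156  71  17  16 105] [ 0.659 -0.557  0.085] [ 0.704 -0.508  0.13 ] [ 0.682 -0.537  0.105]
a hi [238 103   5   5  12] [ 0.479 -0.297  0.086] [ 0.497 -0.289  0.094] [ 0.489 -0.293  0.091]
a hi [205 107  18  10  68] [ 0.564 -0.295  0.106] [ 0.621 -0.254  0.13 ] [ 0.599 -0.266  0.123]
a hi [242 107   7   6  30] [ 0.47  -0.28   0.086] [ 0.493 -0.252  0.094] [ 0.48  -0.266  0.09 ]
a hi [249 111   4   6  12] [ 0.
[... 1960 characters left out ...]
65   7   3  13] [ 0.361 -0.448  0.089] [ 0.366 -0.444  0.127] [ 0.363 -0.446  0.109]
b hi [447 272   8   3  14] [ 0.343 -0.449  0.085] [ 0.348 -0.444  0.126] [ 0.345 -0.446  0.104]
b hi [429 319  16  13  88] [ 0.201 -0.4    0.086] [ 0.232 -0.377  0.13 ] [ 0.212 -0.383  0.112]
b hose y -0.55 [ 0.522 -0.575  0.13 ] [ 0.75  -0.525  0.327]
b hose y -0.5 [ 0.338 -0.525  0.13 ] [ 0.75  -0.477  0.416]
b hose y -0.45 [ 0.346 -0.473  0.133] [ 0.723 -0.425  0.436]
b hose y -0.4 [ 0.206 -0.425  0.13 ] [ 0.613 -0.375  0.473]
b hose y -0.35 [ 0.235 -0.375  0.155] [ 0.75  -0.325  0.471]
b hose y -0.3 [ 0.559 -0.325  0.131] [ 0.74  -0.275  0.496]
b hose y -0.25 [ 0.565 -0.275  0.13 ] [ 0.738 -0.232  0.65 ]
```

View pics/c2.png

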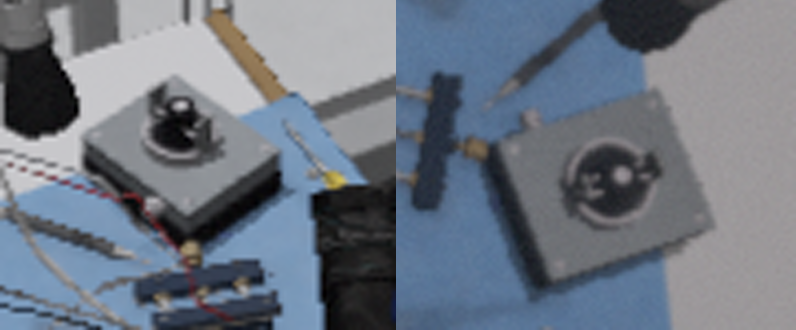

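The crop confirms the target: a black cover with two upright tabs in a collar on the grey unit, and the stub on the far (+x) side. A fume nozzle hangs close by on +x, so I'll check clearance for turning the gripper body.

```bash
python3 - <<'E'
from h import *
a=np.load("pics/a.npy",allow_pickle=True).item();b=np.load("pics/b.npy",allow_pickle=True).item()
Q=np.vstack([cloud(s)[s["depth"]>0] for s in(a,b)])
Q=Q[(Q[:,0]>.25)&(Q[:,0]<.75)&(Q[:,1]<-.1)&(Q[:,1]>-.48)]
for z in np.arange(.10,.52,.02):
    q=Q[(abs(Q[:,2]-z)<.01)]
    if len(q):
        d=np.hypot(q[:,0]-.481,q[:,1]+.267); i=[(t,round(float(d[(np.abs((np.degrees(np.arctan2(q[:,1]+.267,q[:,0]-.481))-t+180)%360-180)<10)].min(initial=9)),3)) for t in range(-160,181,20)]
        print(round(z,2),len(q),[k for k in i if k[1]<.2])
        n=q[(q[:,0]>.52)&(q[:,1]>-.35)]
        if len(n):print("   nozzle",n.min(0).round(3),n.max(0).round(3))
# gripper points
P=cloud(b);m=(b["depth"]>0)&(P[...,1]>.35)&(P[...,0]<.4)&(P[...,2]>.1)
for z in np.arange(.2,.5,.03):
    q=P[m&(abs(P[...,2]-z)<.015)]
    if len(q): print("g",z,len(q),cv2.minAreaRect((q[:,:2]*1000).astype(np.float32)))
P=cloud(a);m=(a["depth"]>0)&(P[...,1]>.35)&(P[...,0]<.4)&(P[...,2]>.1)
for z in np.arange(.2,.5,.03):
    q=P[m&(abs(P[...,2]-z)<.015)]
    if len(q): print("ga",z,len(q),cv2.minAreaRect((q[:,:2]*1000).astype(np.float32)))
E
```

```text
0.1 122 [(-160, 0.008), (-140, 0.009), (-120, 0.004), (-100, 0.001), (-80, 0.009), (-60, 0.007), (-40, 0.005), (-20, 0.004), (0, 0.012), (40, 0.004), (60, 0.012), (80, 0.008), (100, 0.009), (120, 0.003), (140, 0.007), (160, 0.002), (180, 0.004)]
   nozzle [ 0.619 -0.295  0.106] [ 0.619 -0.295  0.106]
0.12 181 [(-120, 0.192), (-20, 0.078), (0, 0.078)]
   nozzle [ 0.557 -0.303  0.113] [ 0.621 -0.254  0.13 ]
0.14 321 [(-20, 0.08), (0, 0.082)]
   nozzle [ 0.559 -0.307  0.13 ] [ 0.622 -0.257  0.15 ]
0.16 268 [(-120, 0.194), (-20, 0.087), (0, 0.088)]
   nozzle [ 0.565 -0.306  0.15 ] [ 0.615 -0.263  0.17 ]
0.18 217 [(-120, 0.196), (-20, 0.092), (0, 0.095)]
   nozzle [ 0.569 -0.309  0.17 ] [ 0.613 -0.275  0.19 ]
0.2 284 [(-120, 0.193), (-20, 0.094), (0, 0.101)]
   nozzle [ 0.57  -0.316  0.19 ] [ 0.613 -0.277  0.21 ]
0.22 347 [(-120, 0.196), (-20, 0.097), (0, 0.109)]
   nozzle [ 0.572 -0.319  0.21 ] [ 0.613 -0.285  0.23 ]
0.24 295 [(-120, 0.195), (-20, 0.104)]
   nozzle [ 0.58  -0.329  0.23 ] [ 0.606 -0.291  0.25 ]
0.26 352 [(-160, 0.194), (-140, 0.19), (-120, 0.195), (-40, 0.116), (-20, 0.10
[... 3122 characters left out ...]
 0.32 541 ((225.55323791503906, 501.552001953125), (175.8950958251953, 59.30483627319336), 66.38761901855469)
ga 0.35 997 ((226.35263061523438, 500.6783447265625), (182.4984588623047, 67.60325622558594), 62.50230407714844)
ga 0.38 139 ((240.09825134277344, 494.302490234375), (79.41471862792969, 32.73675537109375), 82.88525390625)
ga 0.41000000000000003 289 ((245.78469848632812, 497.70849609375), (69.06493377685547, 28.094722747802734), 76.9861831665039)
ga 0.44 242 ((246.89556884765625, 492.7568664550781), (60.627742767333984, 17.873355865478516), 69.73017120361328)
ga 0.47000000000000003 138 ((248.4322509765625, 489.51519775390625), (44.70981216430664, 8.926334381103516), 61.48759078979492)
```

```bash
python3 - <<'E'
from h import *
a=np.load("pics/a.npy",allow_pickle=True).item();b=np.load("pics/b.npy",allow_pickle=True).item()
t=np.array([.2179,.5045,.2044]);ax=np.array([np.cos(2.7337),np.sin(2.7337)]);ay=np.array([np.sin(2.7337),-np.cos(2.7337)])
for s in(a,b):
    P=cloud(s);q=P[(s["depth"]>0)&(np.hypot(P[...,0]-t[0],P[...,1]-t[1])<.13)&(P[...,2]>.18)]-t
    x=q[:,:2]@ax;y=q[:,:2]@ay
    for z in np.arange(.07,.22,.015):
        k=abs(q[:,2]-z)<.0075
        if k.sum()>10: print(round(z,3),k.sum(),np.percentile(x[k],[1,99]).round(3),np.percentile(y[k],[1,99]).round(3), "rmax",np.percentile(np.hypot(x,y)[k],99).round(3))
Q=np.vstack([cloud(s)[s["depth"]>0] for s in(a,b)])
for z in np.arange(.03,.5,.04):
    q=Q[(abs(Q[:,2]-z)<.02)];d=np.hypot(q[:,0]-.675,q[:,1]+.085);i=d<.2
    print("tray z",round(z,2),[(th,round(float(d[i&(abs((np.degrees(np.arctan2(q[:,1]+.085,q[:,0]-.675))-th+180)%360-180)<15)].min(initial=9)),3)) for th in range(-150,181,30) if (i&(abs((np.degrees(np.arctan2(q[:,1]+.085,q[:,0]-.675))-th+180)%360-180)<15)).sum()>2])
E
```

```text
0.07 34 [-0.013  0.007] [-0.059  0.05 ] rmax 0.06
0.085 18 [-0.014  0.006] [-0.059 -0.048] rmax 0.06
0.1 99 [-0.037  0.012] [-0.078  0.082] rmax 0.089
0.115 347 [-0.038  0.019] [-0.077  0.081] rmax 0.087
0.13 312 [-0.038  0.015] [-0.083  0.088] rmax 0.094
0.145 742 [-0.037  0.021] [-0.088  0.088] rmax 0.092
0.16 78 [-0.024  0.013] [-0.04   0.018] rmax 0.045
0.175 46 [-0.037 -0.018] [-0.035  0.018] rmax 0.05
0.19 191 [-0.04 -0.01] [-0.038  0.036] rmax 0.05
0.205 119 [-0.039 -0.011] [-0.023  0.034] rmax 0.04
0.1 51 [-0.035  0.02 ] [-0.082  0.078] rmax 0.088
0.115 346 [-0.035 -0.008] [-0.084  0.073] rmax 0.088
0.13 190 [-0.035  0.011] [-0.09   0.084] rmax 0.094
0.145 944 [-0.035  0.009] [-0.089  0.086] rmax 0.093
0.16 42 [-0.022  0.   ] [-0.042 -0.017] rmax 0.046
0.175 53 [-0.035 -0.004] [-0.042 -0.008] rmax 0.052
0.19 235 [-0.038 -0.011] [-0.042  0.017] rmax 0.051
0.205 93 [-0.038 -0.015] [-0.033  0.021] rmax 0.039
tray z 0.03 [(-150, 0.008), (-120, 0.008), (-90, 0.014), (-60, 0.006), (-30, 0.004), (0, 0.013), (30, 0.003), (60, 0.005), (90, 0.011), (120, 0.003), (150, 0.012), (180, 0.007)]
tray z 0.07 [(-150, 0.197), (-60, 0.117), (-30, 0.135)]
tray z 0.11 [(-120, 0.185), (30, 0.116)]
tray z 0.15 [(-120, 0.188), (30, 0.114)]
tray z 0.19 [(60, 0.112)]
tray z 0.23 [(60, 0.116)]
tray z 0.27 [(60, 0.128), (90, 0.143)]
tray z 0.31 [(90, 0.146)]
tray z 0.35 [(90, 0.168)]
tray z 0.39 []
tray z 0.43 [(30, 0.155), (60, 0.156), (90, 0.185)]
tray z 0.47 [(-30, 0.181), (0, 0.165), (30, 0.134), (60, 0.167)]
```

```bash
python3 -m creep '[[[0,0,-30,10],[0,0,-30,10],[0,0,0,10]]]' 1
```

```text
time: 0.48
tool_pos: [0.2186, 0.5058, 0.2684]
ee_rot: [3.137, -0.002, 2.205]
wrist_force: [-0.1, -0.2, -0.5]
width: 0.0938
```

```bash
python3 -m creep '[[[0,0,0,10],[0,0,0,10],[0,0,0,10],[0,0,0,6.3]]]'; cat >> h.py <<'E'
def to(p,yaw_deg=None):
    o=get_obs(); y=o["ee_rot"][2]; d=np.array(p)-o["tool_pos"]
    c,s=np.cos(y),np.sin(y)
    print("tool shift mm",np.round(1000*np.array([c*d[0]+s*d[1], s*d[0]-c*d[1], -d[2]]),1),"yaw",round(np.degrees(y),2),"turn",None if yaw_deg is None else round(np.degrees(y)-yaw_deg,2),"F",o["wrist_force"].round(2),"T",o["wrist_torque"].round(3),"w",round(o["width"],4),"t",o["time"],o["tool_pos"].round(4))
E
python3 - <<'E'
from h import *
to([.29,.25,.27]);to([.29,-.10,.22])
a=np.load("pics/a.npy",allow_pickle=True).item();b=np.load("pics/b.npy",allow_pickle=True).item()
c=np.array([.481,-.267])
for n,s in(("a",a),("b",b)):
    P=cloud(s);d=s["depth"]
    g=np.abs(cv2.Laplacian(d,cv2.CV_32F))<.02
    Q=P[(d>0)&g];Q=Q[(Q[:,0]>.53)&(Q[:,0]<.65)&(Q[:,1]>-.36)&(Q[:,1]<-.2)&(Q[:,2]>.1)&(Q[:,2]<.26)]
    for T in(.067,.073):
        for turn in(0,20,30,40,50,60,70,80):
            th=np.radians(106.4+turn-180);u=np.array([np.cos(th),np.sin(th)]);v=np.array([-u[1],u[0]])
            e=Q[:,:2]-c;x=e@v;y=e@u;h=Q[:,2]-T
            lim=np.where(h<.122,.084,.0885)  
            k=(h>.09)&(h<.155)
            gap=np.maximum(np.abs(x)-.0375,y-lim)[k]; gr=(np.hypot(x,y)-np.where(h<.122,.088,.094))[k]
            print(n,T,turn,"box gap",(1000*np.sort(gap)[[0,3,8]]).round(1),"round gap",(1000*np.sort(gr)[[0,3,8]]).round(1)) 
E
```

```text
time: 0.98
tool_pos: [0.218, 0.5047, 0.2647]
ee_rot: [-3.141, 0.001, 1.573]
wrist_force: [0.5, -0.3, -0.3]
width: 0.0942
tool shift mm [-254.8   71.5   -5.3] yaw 90.11 turn None F [ 0.55 -0.27 -0.34] T [0.03  0.042 0.043] w 0.0942 t 0.975 [0.218  0.5047 0.2647]
tool shift mm [-604.8   70.9   44.7] yaw 90.11 turn None F [ 0.55 -0.27 -0.34] T [0.03  0.042 0.043] w 0.0942 t 0.975 [0.218  0.5047 0.2647]
a 0.067 0 box gap [49.6 51.3 54.7] round gap [ 8.   9.5 10.7]
a 0.067 20 box gap [27.5 29.8 32.9] round gap [ 8.   9.5 10.7]
a 0.067 30 box gap [13.4 14.4 18.3] round gap [ 8.   9.5 10.7]
a 0.067 40 box gap [3.9 7.  8. ] round gap [ 8.   9.5 10.7]
a 0.067 50 box gap [ 9.4 11.8 12.6] round gap [ 8.   9.5 10.7]
a 0.067 60 box gap [12.4 13.5 15.9] round gap [ 8.   9.5 10.7]
a 0.067 70 box gap [12.  13.9 15.2] round gap [ 8.   9.5 10.7]
a 0.067 80 box gap [ 7.5 10.3 11.7] round gap [ 8.   9.5 10.7]
a 0.073 0 box gap [49.6 54.2 55.4] round gap [ 8.  10.4 11.9]
a 0.073 20 box gap [27.5 29.8 32.9] round gap [ 8.  10.4 11.9]
a 0.073 30 box gap [13.4 14.4 17.6] round gap [ 8.  10.4 11.9]
a 0.073 4
[... 533 characters left out ...]
 2.2]
b 0.067 50 box gap [2.8 5.3 6.5] round gap [0.6 1.6 2.2]
b 0.067 60 box gap [6.1 6.6 7. ] round gap [0.6 1.6 2.2]
b 0.067 70 box gap [2.9 4.  4.6] round gap [0.6 1.6 2.2]
b 0.067 80 box gap [-0.5  0.6  1. ] round gap [0.6 1.6 2.2]
b 0.073 0 box gap [38.1 38.9 39.4] round gap [0.6 2.  2.9]
b 0.073 20 box gap [12.1 12.8 13.9] round gap [0.6 2.  2.9]
b 0.073 30 box gap [0.4 1.5 2.2] round gap [0.6 2.  2.9]
b 0.073 40 box gap [1.2 2.5 3.5] round gap [0.6 2.  2.9]
b 0.073 50 box gap [5.1 6.5 7.3] round gap [0.6 2.  2.9]
b 0.073 60 box gap [6.1 7.4 7.9] round gap [0.6 2.  2.9]
b 0.073 70 box gap [3.5 4.  5.1] round gap [0.6 2.  2.9]
b 0.073 80 box gap [-0.5  0.7  1.5] round gap [0.6 2.  2.9]
```

```bash
python3 -m creep '[[[-42,16,0,0],[-42,16,0,0],[-42,16,0,0],[-42,16,0,0],[-42,16,0,0],[-42,4,0,0],[-42,0,0,0],[-42,0,0,0]]]' && python3 -m creep '[[[-40,0,7,0],[-40,0,7,0],[-40,0,7,0],[-40,0,7,0],[-40,0,7,0],[-40,0,7,0],[-32,0,4,0],[0,0,0,0]]]'; python3 - <<'E'
from h import *
to([.44,-.235,.20],16.4)
E
```

```text
time: 1.98
tool_pos: [0.3037, 0.168, 0.265]
ee_rot: [-3.141, 0.0, 1.577]
wrist_force: [0.7, -0.4, -0.5]
width: 0.094
time: 2.98
tool_pos: [0.305, -0.1036, 0.2185]
ee_rot: [-3.14, -0.001, 1.572]
wrist_force: [-0.4, 0.2, 0.7]
width: 0.0944
tool shift mm [-131.6  134.8   18.5] yaw 90.08 turn 73.68 F [-0.42  0.24  0.75] T [-0.021  0.029  0.016] w 0.0944 t 2.975 [ 0.305  -0.1036  0.2185]
```

```bash
python3 -m creep '[[[0,0,0,10],[0,0,0,10],[0,0,0,10],[0,0,0,10],[0,0,0,10],[0,0,0,10],[0,0,0,10],[0,0,0,3.7]]]' && python3 - <<'E'
from h import *
to([.45,-.20,.16],16.4);to([.481,-.267,.16],16.4)
E
```

```text
time: 3.98
tool_pos: [0.3057, -0.1012, 0.2195]
ee_rot: [-3.141, -0.0, 0.289]
wrist_force: [-0.7, 0.4, -0.3]
width: 0.0941
tool shift mm [110.1 135.8  59.5] yaw 16.58 turn 0.18 F [-0.65  0.41 -0.28] T [-0.044  0.159 -0.037] w 0.0941 t 3.975 [ 0.3057 -0.1012  0.2195]
tool shift mm [120.7 208.9  59.5] yaw 16.58 turn 0.18 F [-0.65  0.41 -0.28] T [-0.044  0.159 -0.037] w 0.0941 t 3.975 [ 0.3057 -0.1012  0.2195]
```

```bash
python3 -m creep '[[[20,35,10,0],[20,35,10,0],[20,35,10,0],[20,35,10,0],[20,35,10,0],[20.7,33.9,9.5,0],[0,0,0,0],[0,0,0,0]]]' && python3 - <<'E'
from h import *
a=snapshot("scene");b=snapshot("top")
to([.481,-.267,.16],16.4)
np.save("pics/a2.npy",a,allow_pickle=True);np.save("pics/b2.npy",b,allow_pickle=True)
A=a["color"][40:165,190:310][...,::-1];B=b["color"][165:275,325:415][...,::-1]
cv2.imwrite("pics/d.png",np.hstack([cv2.resize(A,(400,416),interpolation=2),cv2.resize(B,(340,416),interpolation=2)]))
E
```

```text
time: 4.97
tool_pos: [0.4812, -0.2667, 0.16]
ee_rot: [-3.14, 0.0, 0.292]
wrist_force: [-0.1, 0.3, -0.1]
width: 0.0941
tool shift mm [-0.1 -0.   0.8] yaw 16.7 turn 0.3 F [0.52 1.02 1.03] T [-0.035  0.13   0.008] w 0.094 t 5.075 [ 0.4811 -0.267   0.1608]
```

View pics/d.png

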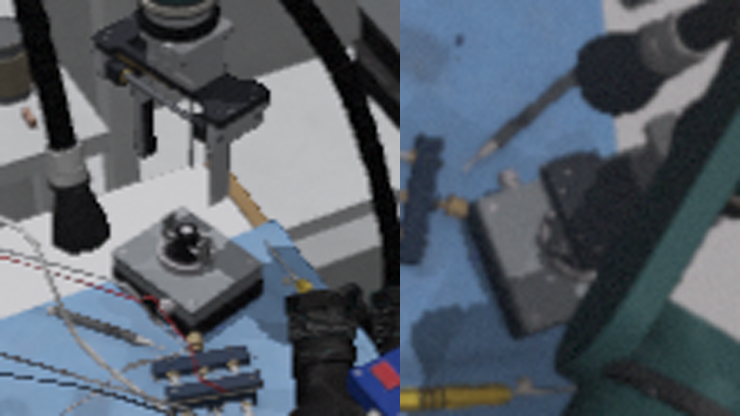

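The scene view shows the open gripper straight over the cover (cover at (185,235)), with the nozzle clear to the left at (80,215). I'll compare fingers and tabs in the same image, so calibration errors cancel.

```bash
python3 - <<'E'
from h import *
a=np.load("pics/a2.npy",allow_pickle=True).item();a0=np.load("pics/a.npy",allow_pickle=True).item();b0=np.load("pics/b.npy",allow_pickle=True).item()
t=np.array([.4811,-.267]);y0=np.radians(16.7);ax=np.array([np.cos(y0),np.sin(y0)]);up=np.array([-ax[1],ax[0]])
def f(s,z0,z1):
    P=cloud(s);q=P[(s["depth"]>0)&(P[...,2]>z0)&(P[...,2]<z1)];e=q[:,:2]-t;x=e@ax;y=e@up;k=(abs(x)<.03)&(abs(y)<.07);return x[k]*1000,y[k]*1000
for n,s,z0,z1 in(("fingers",a,.165,.215),("tabs a2",a,.08,.1),("tabs a",a0,.08,.1),("tabs b",b0,.08,.1)):
    x,y=f(s,z0,z1)
    for nm,k in(("+y",y>17),("hub",abs(y)<15),("-y",y<-17)):
        if k.sum()>3: print(n,nm,k.sum(),"x",np.percentile(x[k],[2,50,98]).round(1),"y",np.percentile(y[k],[2,50,98]).round(1))
E
```

```text
fingers +y 73 x [-8.7  8.5 14.2] y [47.4 56.2 60.3]
fingers -y 76 x [-5.   8.4 14.9] y [-60.9 -49.9 -46.3]
tabs a2 +y 15 x [-9.1  0.2  7.4] y [23.8 26.7 30.3]
tabs a2 hub 40 x [-12.1   1.9  13.9] y [-9.3  3.2 12.7]
tabs a2 -y 17 x [-10.4  -0.3   9.1] y [-30.7 -26.6 -22.2]
tabs a +y 14 x [-8.7 -0.1 10.6] y [24.6 27.6 30.9]
tabs a hub 38 x [-10.2   2.3  11.2] y [-10.8   1.   12.4]
tabs a -y 16 x [-9.7  0.6  7.9] y [-29.4 -26.9 -24.5]
tabs b +y 18 x [-12.6  -4.1   3.4] y [24.9 27.5 29.1]
tabs b hub 74 x [-15.3  -4.1   6.9] y [-10.4   1.4  11.8]
tabs b -y 20 x [-12.6  -4.    3.8] y [-28.8 -26.  -24.9]
```

```bash
python3 -m creep '[[[-1,0,20,0],[0,0,20,0],[0,0,20,0],[0,0,15,0],[0,0,10,0],[0,0,4,0],[0,0,0,0],[0,0,0,0]]]' 0.75 && python3 -m creep '[[[0,0,0,0],[0,0,0,0],[0,0,0,0],[0,0,0,0]]]' 0.62 ; python3 - <<'E'
from h import *
to([.481,-.267,.071],16.4)
E
```

```text
time: 6.08
tool_pos: [0.4806, -0.2688, 0.0717]
ee_rot: [3.141, -0.001, 0.29]
wrist_force: [0.3, -0.8, 0.3]
width: 0.0707
time: 6.58
tool_pos: [0.4802, -0.2684, 0.071]
ee_rot: [-3.141, -0.0, 0.29]
wrist_force: [0.5, -0.2, 0.1]
width: 0.0581
tool shift mm [ 1.2 -1.1 -0. ] yaw 16.64 turn 0.24 F [ 0.51 -0.17  0.08] T [ 0.101  0.158 -0.029] w 0.0581 t 6.575 [ 0.4802 -0.2684  0.071 ]
```

```bash
python3 -m creep '[[[0,0,0,0],[0,0,0,0],[0,0,0,0],[0,0,0,0]]]' 0.57; python3 -m creep '[[[0,0,0,0],[0,0,0,0],[0,0,0,0],[0,0,0,0]]]' 0.52 ; python3 - <<'E'
from h import *
to([.481,-.267,.071],16.4)
E
```

```text
time: 7.08
tool_pos: [0.4803, -0.2685, 0.0711]
ee_rot: [3.141, -0.0, 0.29]
wrist_force: [0.7, 0.7, 1.6]
width: 0.0532
time: 7.58
tool_pos: [0.4803, -0.2685, 0.0711]
ee_rot: [3.141, -0.0, 0.29]
wrist_force: [0.3, 0.1, 2.1]
width: 0.0492
tool shift mm [ 1.2 -1.3  0.1] yaw 16.64 turn 0.24 F [0.32 0.13 2.14] T [-0.053  0.153  0.019] w 0.0492 t 7.575 [ 0.4803 -0.2685  0.0711]
```

```bash
python3 -m creep '[[[0,0,0,0],[0,0,0,0],[0,0,0,0],[0,0,0,0]]]' 0.48; python3 -m creep '[[[0,0,0,-1],[0,0,0,-1],[0,0,0,-1],[0,0,0,0],[0,0,0,0]]]' ; python3 - <<'E'
from h import *
to([.481,-.267,.071],16.4)
E
```

```text
time: 8.07
tool_pos: [0.4803, -0.2686, 0.0711]
ee_rot: [3.141, -0.0, 0.29]
wrist_force: [0.1, -0.7, 2.5]
width: 0.0457
time: 8.7
tool_pos: [0.4802, -0.2685, 0.0711]
ee_rot: [3.141, -0.0, 0.343]
wrist_force: [-0.7, 0.1, 3.4]
width: 0.0451
tool shift mm [ 1.2 -1.2  0.1] yaw 19.64 turn 3.24 F [-0.71  0.09  3.41] T [-0.019  0.24   0.026] w 0.0451 t 8.7 [ 0.4802 -0.2685  0.0711]
```

```bash
cat > s.sh <<'E'
python3 -c "
from h import *
to([.4802,-.2685,.071],16.64)"
E
python3 -m creep '[[[0,0,0,-4],[0,0,0,-4],[0,0,0,-4],[0,0,0,-4],[0,0,0,0]]]'; bash s.sh;  python3 -m creep '[[[0,0,0,-3],[0,0,0,-3],[0,0,0,-3],[0,0,0,-3],[0,0,0,-3],[0,0,0,0]]]' ; bash s.sh
```

```text
time: 9.32
tool_pos: [0.4801, -0.268, 0.0711]
ee_rot: [-3.141, -0.0, 0.621]
wrist_force: [-0.7, 2.2, 5.5]
width: 0.0455
tool shift mm [-0.2  0.5  0.1] yaw 35.6 turn 18.96 F [-0.66  2.16  5.52] T [0.319 0.369 0.004] w 0.0455 t 9.325 [ 0.4801 -0.268   0.0711]
time: 10.07
tool_pos: [0.4796, -0.2676, 0.0711]
ee_rot: [-3.139, -0.001, 0.883]
wrist_force: [-2.5, 3.2, 5.9]
width: 0.0449
tool shift mm [-0.3  1.   0.1] yaw 50.57 turn 33.93 F [-2.45  3.21  5.88] T [ 0.427  0.616 -0.038] w 0.0449 t 10.075 [ 0.4796 -0.2676  0.0711]
```

```bash
python3 -m creep '[[[0,-1,-1,0],[0,0,0,0],[0,0,0,0]]]'; bash s.sh
```

```text
time: 10.45
tool_pos: [0.4792, -0.2674, 0.0712]
ee_rot: [-3.14, -0.0, 0.884]
wrist_force: [0.3, 1.6, -0.5]
width: 0.0453
tool shift mm [-0.2  1.5  0.2] yaw 50.62 turn 33.98 F [ 0.31  1.62 -0.55] T [ 0.275  0.134 -0.025] w 0.0453 t 10.45 [ 0.4792 -0.2674  0.0712]
```

```bash
python3 -m creep '[[[0,-0.3,0,-2],[0,0,0,-2],[0,0,0,0]]]'; bash s.sh; python3 -m creep '[[[0,0,0,-1],[0,0,0,-1],[0,0,0,0]]]'; bash s.sh;python3 -m creep '[[[0,0,0,-1],[0,0,0,-1],[0,0,0,0]]]'; bash s.sh
```

```text
time: 10.82
tool_pos: [0.4789, -0.2675, 0.0716]
ee_rot: [-3.141, -0.0, 0.954]
wrist_force: [0.9, 1.9, -0.4]
width: 0.045
tool shift mm [-0.1  1.6  0.6] yaw 54.66 turn 38.02 F [ 0.86  1.95 -0.43] T [ 0.336  0.125 -0.013] w 0.045 t 10.825 [ 0.4789 -0.2675  0.0716]
time: 11.2
tool_pos: [0.4789, -0.2675, 0.0718]
ee_rot: [-3.141, -0.0, 0.989]
wrist_force: [-0.6, 2.3, -1.4]
width: 0.0455
tool shift mm [-0.1  1.6  0.8] yaw 56.64 turn 40.0 F [-0.63  2.34 -1.36] T [0.372 0.306 0.008] w 0.0455 t 11.2 [ 0.4789 -0.2675  0.0718]
time: 11.58
tool_pos: [0.479, -0.2675, 0.0719]
ee_rot: [-3.141, -0.0, 1.024]
wrist_force: [-1.3, 2.0, -0.5]
width: 0.0454
tool shift mm [-0.2  1.6  0.9] yaw 58.65 turn 42.01 F [-1.28  2.   -0.52] T [ 0.447  0.402 -0.021] w 0.0454 t 11.575 [ 0.479  -0.2675  0.0719]
```

```bash
for i in 1; do python3 -m creep '[[[0,-0.3,0,-1],[0,0,0,-1],[0,0,0,0]]]'; bash s.sh; done | grep shift;  python3 -m creep '[[[0,0,0,-1],[0,0,0,-1],[0,0,0,0]]]' >/dev/null; bash s.sh;python3 -m creep '[[[0,0,0,-1],[0,0,0,-1],[0,0,0,0]]]'>/dev/null; bash s.sh
```

```text
tool shift mm [-0.3  1.6  1. ] yaw 60.65 turn 44.01 F [-1.45  1.75 -0.75] T [ 0.395  0.383 -0.021] w 0.0454 t 11.95 [ 0.4789 -0.2674  0.072 ]
tool shift mm [-0.4  1.6  1. ] yaw 62.65 turn 46.01 F [-1.16  2.21  0.28] T [ 0.401  0.444 -0.061] w 0.0451 t 12.325 [ 0.4789 -0.2674  0.072 ]
tool shift mm [-0.4  1.6  1. ] yaw 64.65 turn 48.01 F [-2.25  1.86 -0.58] T [ 0.415  0.383 -0.038] w 0.045 t 12.7 [ 0.4789 -0.2675  0.072 ]
```

```bash
python3 -m creep '[[[0,-0.3,0,-1],[0,0,0,-1],[0,0,0,0]]]'>/dev/null; bash s.sh; python3 -m creep '[[[0,0,0,-1],[0,0,0,-1],[0,0,0,0]]]' >/dev/null; bash s.sh
```

```text
tool shift mm [-0.4  1.6  1.1] yaw 66.65 turn 50.01 F [-0.86  1.3   0.3 ] T [ 0.331  0.304 -0.016] w 0.0449 t 13.075 [ 0.4789 -0.2674  0.0721]
tool shift mm [-0.5  1.7  1.1] yaw 68.65 turn 52.01 F [-0.59  1.23 -1.24] T [ 0.323  0.224 -0.042] w 0.0452 t 13.45 [ 0.4788 -0.2674  0.0721]
```

```bash
python3 -m creep '[[[0,0,0,-1],[0,0,0,-1],[0,0,0,0]]]'>/dev/null; bash s.sh
```

```text
tool shift mm [-0.6  1.7  1. ] yaw 70.65 turn 54.01 F [ 0.42  2.05 -0.26] T [0.271 0.146 0.011] w 0.0452 t 13.825 [ 0.4788 -0.2674  0.072 ]
```

```bash
python3 -m creep '[[[0,0,0,-1],[0,0,0,-1],[0,0,0,0]]]'>/dev/null; bash s.sh; python3 -m creep '[[[0,0,0,-1],[0,0,0,-1],[0,0,0,0]]]' >/dev/null; bash s.sh
```

```text
tool shift mm [-0.6  1.7  1. ] yaw 72.64 turn 56.0 F [ 0.27  0.73 -1.41] T [ 0.174  0.108 -0.006] w 0.0453 t 14.2 [ 0.4787 -0.2674  0.072 ]
tool shift mm [-0.6  1.7  1. ] yaw 74.65 turn 58.01 F [-0.49  0.35 -0.66] T [0.167 0.136 0.029] w 0.0452 t 14.575 [ 0.4787 -0.2674  0.072 ]
```

```bash
python3 -m creep '[[[0,0,0,-1],[0,0,0,-1],[0,0,0,0]]]'>/dev/null; bash s.sh
```

```text
tool shift mm [-0.6  1.8  1. ] yaw 76.64 turn 60.0 F [ 0.03  1.28 -1.13] T [ 0.051  0.191 -0.009] w 0.0455 t 14.95 [ 0.4786 -0.2675  0.072 ]
```

```bash
python3 -m creep '[[[0,0,0,-1],[0,0,0,0],[0,0,0,0]]]'>/dev/null; bash s.sh
```

```text
tool shift mm [-0.7  1.8  0.9] yaw 77.63 turn 60.99 F [-0.9   0.77 -0.81] T [ 0.062  0.274 -0.05 ] w 0.045 t 15.325 [ 0.4786 -0.2674  0.0719]
```

```bash
python3 -m creep '[[[0,0,0,-1],[0,0,0,-1],[0,0,0,0]]]'>/dev/null; bash s.sh
```

```text
tool shift mm [-0.9  1.9  0.9] yaw 79.65 turn 63.01 F [-1.41  1.13 -0.14] T [ 0.113  0.309 -0.079] w 0.0454 t 15.7 [ 0.4785 -0.2673  0.0719]
```

```bash
python3 -m creep '[[[0,0,0,-1],[0,0,0,-1],[0,0,0,0]]]'>/dev/null; bash s.sh
```

```text
tool shift mm [-1.   2.1  0.8] yaw 81.64 turn 65.0 F [-2.84  0.99  0.12] T [ 0.21   0.708 -0.092] w 0.0454 t 16.075 [ 0.4783 -0.2672  0.0718]
```

```bash
python3 -m creep '[[[0,0,0,-1],[0,0,0,-0.5],[0,0,0,0]]]'>/dev/null; bash s.sh
```

```text
tool shift mm [-1.   2.   0.9] yaw 83.13 turn 66.49 F [-3.88  1.83  0.24] T [ 0.292  0.969 -0.231] w 0.0451 t 16.45 [ 0.4783 -0.2672  0.0719]
```

```bash
python3 -m creep '[[[0,-0.7,0,0],[0,0,0,0],[0,0,0,0]]]'>/dev/null; bash s.sh
```

```text
tool shift mm [-1.   2.2  0.9] yaw 83.14 turn 66.5 F [-3.5   0.94 -0.73] T [ 0.324  0.58  -0.167] w 0.0452 t 16.825 [ 0.4781 -0.2672  0.0719]
```

```bash
python3 -m creep '[[[0,0,0,-1],[0,0,0,0],[0,0,0,0]]]'>/dev/null; bash s.sh;  python3 - <<'E'
from h import *
a=snapshot("scene")
save(a,"e.png",(200,40,300,160),5); bs=[get_obs()["wrist_torque"][2]]; print(bs)
E
```

```text
tool shift mm [-1.   2.2  0.9] yaw 84.13 turn 67.49 F [-1.77  1.65 -0.46] T [ 0.277  0.452 -0.271] w 0.0451 t 17.2 [ 0.4781 -0.2672  0.0719]
[np.float64(-0.28368882448802096)]
```

View pics/e.png

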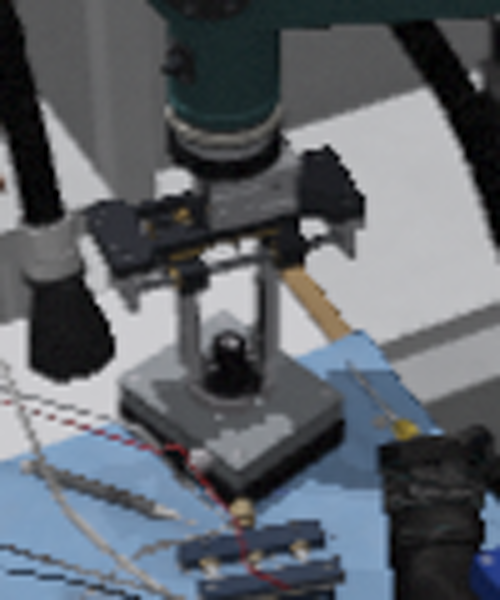

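The view shows the gripper turned with both tabs held (around (225,345)) and the nozzle clear of the gripper body (left end at (100,240)). The torque rises 0.11 N m per degree with little lateral force, so the cover is at its stop. Next I lift.

```bash
python3 -m creep '[[[0,0,0,1],[0,0,-1,0],[0,0,-1,0],[0,0,-1,0],[0,0,0,0]]]'>/dev/null; bash s.sh; python3 -m creep '[[[0,0,-2,0],[0,0,-2,0],[0,0,-2,0],[0,0,0,0]]]'>/dev/null; bash s.sh
```

```text
tool shift mm [-1.   2.4  4. ] yaw 83.14 turn 66.5 F [-1.65  1.16 -3.94] T [ 0.159  0.307 -0.121] w 0.0454 t 17.875 [ 0.4779 -0.2672  0.075 ]
tool shift mm [-0.7  1.6 11.1] yaw 83.15 turn 66.51 F [-0.45  1.05  0.38] T [ 0.256  0.195 -0.059] w 0.0452 t 18.375 [ 0.4787 -0.2676  0.0821]
```

```bash
python3 -m creep '[[[0,0,-4,0],[0,0,-6,0],[0,0,-8,0],[0,0,-8,0],[0,0,-8,0],[0,0,-8,0],[0,0,-8,0],[0,0,0,0]]]'>/dev/null; bash s.sh;  python3 - <<'E'
from h import *
a=snapshot("scene")
save(a,"f.png",(200,40,300,160),5)
E
```

```text
tool shift mm [-0.7  1.9 61. ] yaw 83.14 turn 66.5 F [-0.07  0.02 -0.17] T [-0.064  0.061 -0.059] w 0.0457 t 19.375 [ 0.4784 -0.2676  0.132 ]
```

View pics/f.png

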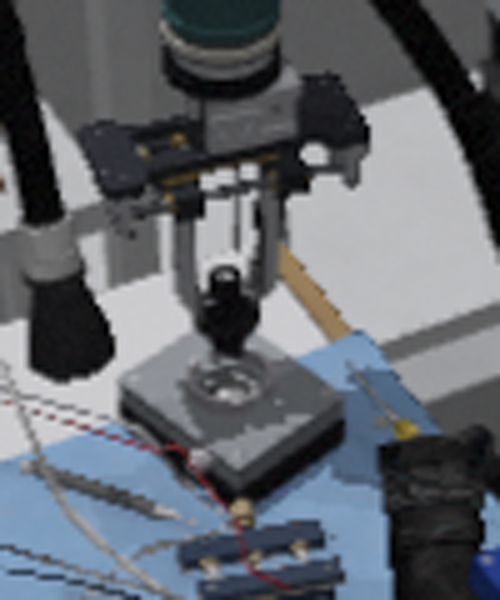

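The cover is out (dangling at (228,310)) and the well is empty at (225,380). I'll check the corridor to the tray.

```bash
python3 - <<'E'
from h import *
a=np.load("pics/a.npy",allow_pickle=True).item();b=np.load("pics/b.npy",allow_pickle=True).item()
for n,s in(("a",a),("b",b)):
    P=cloud(s);Q=P[s["depth"]>0]
    Q=Q[(Q[:,0]>.38)&(Q[:,0]<.80)&(Q[:,1]>-.23)&(Q[:,1]<.07)&(Q[:,2]>.06)]
    for x in np.arange(.4,.8,.04):
        q=Q[abs(Q[:,0]-x)<.02]
        print(n,round(x,2),[(round(y,2),len(z),z.min().round(2),z.max().round(2)) for y in np.arange(-.21,.07,.04) for z in [q[abs(q[:,1]-y)<.02][:,2]] if len(z)])
from h import to
to([.455,-.10,.132]);to([.675,-.09,.132])
E
```

```text
a 0.4 []
a 0.44 []
a 0.48 []
a 0.52 []
a 0.56 []
a 0.6 []
a 0.64 []
a 0.68 []
a 0.72 [(np.float64(0.03), 13, np.float64(0.22), np.float64(0.27)), (np.float64(0.07), 4, np.float64(0.28), np.float64(0.3))]
a 0.76 [(np.float64(-0.17), 5, np.float64(0.06), np.float64(0.07)), (np.float64(-0.01), 16, np.float64(0.12), np.float64(0.2)), (np.float64(0.03), 14, np.float64(0.21), np.float64(0.45)), (np.float64(0.07), 19, np.float64(0.44), np.float64(0.46))]
b 0.4 []
b 0.44 []
b 0.48 []
b 0.52 []
b 0.56 []
b 0.6 []
b 0.64 []
b 0.68 [(np.float64(0.07), 1, np.float64(0.32), np.float64(0.32))]
b 0.72 [(np.float64(0.03), 7, np.float64(0.22), np.float64(0.28)), (np.float64(0.07), 8, np.float64(0.28), np.float64(0.31))]
b 0.76 [(np.float64(-0.21), 9, np.float64(0.06), np.float64(0.06)), (np.float64(-0.17), 16, np.float64(0.06), np.float64(0.07)), (np.float64(-0.01), 7, np.float64(0.12), np.float64(0.2)), (np.float64(0.03), 17, np.float64(0.21), np.float64(0.45)), (np.float64(0.07), 32, np.float64(0.45), np.float64(0.46))]
tool shift mm [163.4 -43.   -0.7] yaw 83.14 turn None F [ 0.23  0.28 -1.4 ] T [-0.059  0.07   0.019] w 0.0452 t 19.425 [ 0.4781 -0.2674  0.1313]
tool shift mm [199.6 174.3  -0.7] yaw 83.14 turn None F [ 0.23  0.28 -1.4 ] T [-0.059  0.07   0.019] w 0.0452 t 19.425 [ 0.4781 -0.2674  0.1313]
```

```bash
python3 -m creep '[[[15,-12,0,0],[25,-13,0,0],[32,-10,0,0],[32,-8,0,0],[32,0,0,0],[27,0,0,5],[0,0,0,9],[0,0,0,9]]]' && python3 - <<'E'
from h import *
to([.672,-.092,.085])
E
```

```text
time: 20.42
tool_pos: [0.4545, -0.0997, 0.1305]
ee_rot: [-3.141, 0.0, 1.045]
wrist_force: [-0.3, 0.4, -0.8]
width: 0.0452
tool shift mm [115.7 184.3  45.5] yaw 59.9 turn None F [-0.34  0.44 -0.76] T [-0.065  0.066 -0.008] w 0.0452 t 20.425 [ 0.4545 -0.0997  0.1305]
```

```bash
python3 -m creep '[[[10,16,0,0],[20,32,0,0],[20,32,5,0],[20,32,10,0],[20,32,10,0],[16,25,10,0],[9.7,15.3,8,0],[0,0,0,0]]]' && python3 - <<'E'
from h import *
a=snapshot("scene")
to([.672,-.092,.085])
save(a,"g.png",(150,60,310,210),4)
# lowest point of cover: dark pts near tool
P=cloud(a);o=get_obs()["tool_pos"]
q=P[(a["depth"]>0)&(np.hypot(P[...,0]-o[0],P[...,1]-o[1])<.02)]
print(np.sort(q[q[:,2]>.02][:,2])[:12].round(4), "tray z",np.median(q[q[:,2]<.015][:,2]))
E
```

```text
time: 21.42
tool_pos: [0.6718, -0.0914, 0.0856]
ee_rot: [-3.138, 0.001, 1.05]
wrist_force: [-0.2, -0.3, 0.2]
width: 0.0451
tool shift mm [-0.1  0.6  1.6] yaw 60.15 turn None F [ 0.29  0.46 -0.81] T [-0.102  0.106 -0.022] w 0.0451 t 21.475 [ 0.6715 -0.0916  0.0866]
[0.0454 0.0468 0.0469 0.0472 0.0486 0.0505 0.0519 0.0542 0.0549 0.0555
 0.0555 0.0661] tray z 0.008324885830967346
```

View pics/g.png

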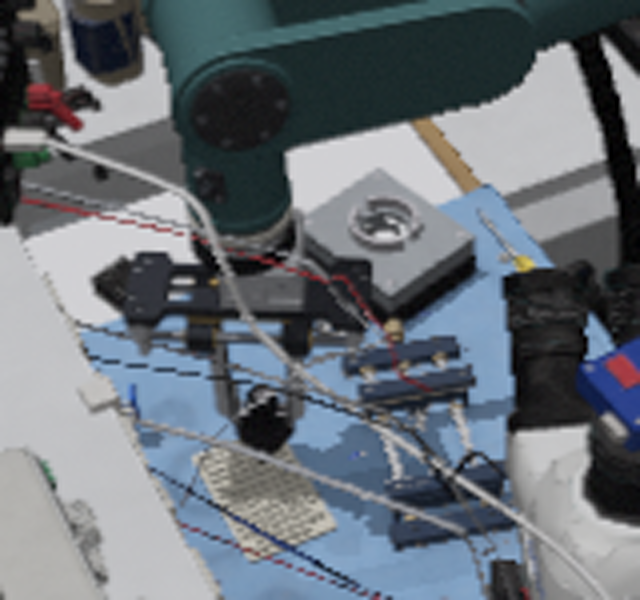

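The cover hangs over the tray (foot at (265,450), tray around (265,500)). I'll shift it a little further in and lower it.

```bash
python3 -m creep '[[[2.8,3,0,0],[2.8,3,6,0],[0,0,8,0],[0,0,8,0],[0,0,6,0],[0,0,2,0],[0,0,0,0],[0,0,0,0]]]'>/dev/null; bash s.sh; python3 -m creep '[[[0,0,1,0],[0,0,1,0],[0,0,0,0]]]'>/dev/null; bash s.sh; python3 -m creep '[[[0,0,1,0],[0,0,0,0]]]'>/dev/null; bash s.sh
```

```text
tool shift mm [-254.6  -84.7  -12.6] yaw 60.13 turn 43.49 F [-0.2  -1.22 -0.02] T [-0.041  0.104 -0.02 ] w 0.0452 t 22.475 [ 0.6805 -0.0899  0.0584]
tool shift mm [-254.4  -84.4  -15.1] yaw 60.14 turn 43.5 F [ 0.24 -0.81 -1.27] T [-0.012  0.13   0.026] w 0.0453 t 22.85 [ 0.6801 -0.0899  0.0559]
tool shift mm [-254.5  -84.4  -16.2] yaw 60.13 turn 43.49 F [ 0.27 -0.39 -1.18] T [-0.02   0.083 -0.051] w 0.0454 t 23.1 [ 0.6801 -0.0899  0.0548]
```

```bash
python3 -m creep '[[[0,0,1,0],[0,0,0,0]]]'>/dev/null; bash s.sh; python3 -m creep '[[[0,0,1,0],[0,0,0,0]]]'>/dev/null; bash s.sh
```

```text
tool shift mm [-254.5  -84.4  -17.2] yaw 60.13 turn 43.49 F [-0.08 -0.54  0.05] T [-0.048  0.107  0.022] w 0.0452 t 23.35 [ 0.6801 -0.0899  0.0538]
tool shift mm [-254.5  -84.4  -18.2] yaw 60.14 turn 43.5 F [-0.65  0.32 -1.17] T [-0.039  0.08   0.004] w 0.0455 t 23.6 [ 0.6801 -0.0898  0.0528]
```

```bash
python3 -m creep '[[[0,0,0.7,0],[0,0,0,0]]]'>/dev/null; bash s.sh
```

```text
tool shift mm [-254.5  -84.4  -18.8] yaw 60.13 turn 43.49 F [ 0.53 -0.14 -1.04] T [-0.062  0.096  0.028] w 0.0451 t 23.85 [ 0.6801 -0.0899  0.0522]
```

```bash
python3 -m creep '[[[0,0,0.7,0],[0,0,0,0]]]'>/dev/null; bash s.sh
```

```text
tool shift mm [-254.5  -84.4  -19.5] yaw 60.14 turn 43.5 F [ 0.1   0.41 -0.42] T [-0.079  0.103 -0.001] w 0.0453 t 24.1 [ 0.6801 -0.0898  0.0515]
```

```bash
python3 -m creep '[[[0,0,0.7,0],[0,0,0,0]]]'>/dev/null; bash s.sh
```

```text
tool shift mm [-254.6  -84.6  -19.9] yaw 60.14 turn 43.5 F [ 0.06 -0.43  0.39] T [-0.039  0.101 -0.011] w 0.0454 t 24.35 [ 0.6803 -0.0899  0.0511]
```

```bash
python3 -m creep '[[[0,0,0.7,0],[0,0,0,0]]]'>/dev/null; bash s.sh
```

```text
tool shift mm [-254.8  -84.8  -20.1] yaw 60.14 turn 43.5 F [-0.14  0.86  2.15] T [ 0.142  0.128 -0.012] w 0.0455 t 24.6 [ 0.6806 -0.0897  0.0509]
```

```bash
python3 -m creep '[[[0,0,0.7,0],[0,0,0,0]]]'>/dev/null; bash s.sh
```

```text
tool shift mm [-255.1  -85.   -20.4] yaw 60.15 turn 43.51 F [-0.32  1.65  5.46] T [0.208 0.154 0.033] w 0.0454 t 24.85 [ 0.6809 -0.0896  0.0506]
```

```bash
python3 -m creep '[[[0,0,-0.8,0],[0,0,0,0]]]'>/dev/null; bash s.sh;  python3 -m creep '[[[0,0,0,0],[0,0,0,0],[0,0,0,0],[0,0,0,0]]]' 0.57 >/dev/null; bash s.sh; python3 -m creep '[[[0,0,0,0],[0,0,0,0],[0,0,0,0],[0,0,0,0]]]' 0.66 >/dev/null;  python3 -m creep '[[[0,0,0,0],[0,0,0,0],[0,0,0,0],[0,0,0,0]]]' 0.8; bash s.sh
```

```text
tool shift mm [-255.   -84.8  -20.3] yaw 60.15 turn 43.51 F [0.74 1.97 4.52] T [ 0.369 -0.01  -0.   ] w 0.0453 t 25.1 [ 0.6806 -0.0896  0.0507]
tool shift mm [-254.8  -84.7  -20.4] yaw 60.14 turn 43.5 F [0.19 1.52 6.3 ] T [ 0.47  -0.092  0.001] w 0.0537 t 25.6 [ 0.6805 -0.0897  0.0506]
time: 26.6
tool_pos: [0.6802, -0.0899, 0.0504]
ee_rot: [3.141, -0.0, 1.05]
wrist_force: [-0.3, 1.0, -1.1]
width: 0.0755
tool shift mm [-254.5  -84.5  -20.6] yaw 60.14 turn 43.5 F [-0.26  0.97 -1.1 ] T [-0.151  0.086  0.021] w 0.0755 t 26.6 [ 0.6802 -0.0899  0.0504]
```

```bash
python3 -m creep '[[[0,0,-5,0],[0,0,-10,0],[0,0,-20,0],[0,0,-20,0],[0,0,-20,0],[0,0,-20,0],[-20,-30,0,0],[-20,-30,0,0]]]'; python3 -m creep '[[[-20,-30,0,0],[-20,-30,0,0],[-20,-30,0,0],[-15,-20,0,0],[0,0,0,0]]]'; python3 - <<'E'
from h import *
a=snapshot("scene");b=snapshot("top")
A=a["color"][100:210,180:300][...,::-1];B=b["color"][110:260,240:400][...,::-1]
cv2.imwrite("pics/k.png",np.hstack([cv2.resize(A,(400,367),interpolation=2),cv2.resize(B,(391,367),interpolation=2)]))
for n,s in(("a",a),("b",b)):
    P=cloud(s);q=P[(s["depth"]>0)&(np.hypot(P[...,0]-.68,P[...,1]+.09)<.04)&(P[...,2]>.02)]
    h=q[q[:,2]>.055];print(n,"top z",np.percentile(q[:,2],98).round(4),h.mean(0).round(4),h.min(0).round(3),h.max(0).round(3))
E
```

```text
time: 27.6
tool_pos: [0.6079, -0.0948, 0.1465]
ee_rot: [3.14, -0.0, 1.05]
wrist_force: [0.5, -0.8, -0.3]
width: 0.0751
time: 28.22
tool_pos: [0.4749, -0.1051, 0.1466]
ee_rot: [3.14, -0.0, 1.049]
wrist_force: [0.1, 0.1, -0.8]
width: 0.0755
a top z 0.0731 [ 0.6807 -0.0879  0.0661] [ 0.654 -0.108  0.055] [ 0.71  -0.07   0.076]
b top z 0.0739 [ 0.6785 -0.0919  0.0669] [ 0.651 -0.113  0.055] [ 0.709 -0.071  0.076]
```

View pics/k.png

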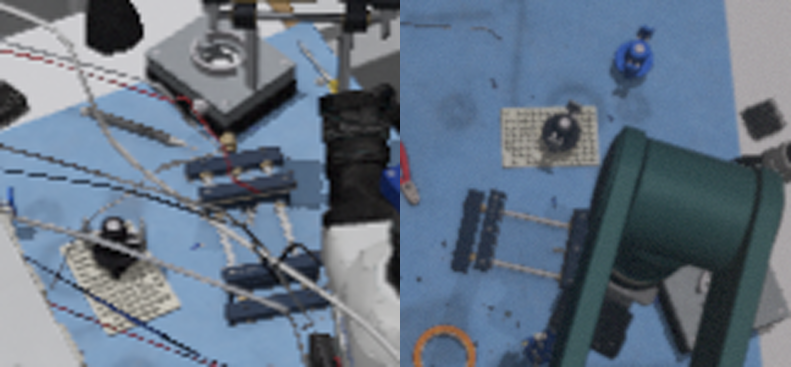

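The cover stands upright on the tray ((120,245) left, (560,130) right). Its top measures 73 mm, against 71 mm expected. The well is open, the bystanders are undisturbed and the gripper is clear.

```bash
python3 -c "
from h import *
print(ticket.close_job())"
```

```text
the job is handed in; nothing more can be done
None
```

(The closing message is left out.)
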